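# Clamp the lid of a filter canister

## Task

The lid lies on the filter canister: clamp it shut. With a finger, push the open clamp strap round over the lid until it sits fully in its catch, and only then push the cam lever over and fully down; let go of it all and leave it so. Nothing is to be picked up: the lid stays seated and the loose lab things around stay where they are.

Things in the scene. Friction and masses are not known exactly. Their poses are not given: they have to be found in the camera images.
- fixture: Fixed aluminium base plate, 150 (its x) x 250 (its y) x 12 mm, with an upright canister 116 mm across and 76 mm high in its middle. Origin on the bench under the canister's centre, z up. At y = -85 mm stands the strap's pivot post (28 mm thick, bolt top 110 mm above the bench), at y = +85 mm the catch. Its place and turn vary.
- pivot (a point): Point on the strap's upright pivot axis, at mid-height of the strap (93 mm above the bench).
- catch (a point): Middle of the catch, 93 mm above the bench, 170 mm from the pivot, where the strap's tip must come to lie. The catch is a C-shaped steel fork open to the fixture's -x side, 22 mm long in y, from x = -20 to +30 mm, its top 106 mm above the bench.
- strap (a joint): Strap angle about its upright pivot: 0 = across the lid, on its stop in the catch, pointing from pivot to catch (fixture's +y); grows as it opens, counterclockwise from above, to the fixture's -x side (1.57 = pointing along -x); at most 1.7. It stays where left; about 1 N at strap_mid moves it. Starts at 0.9 to 1.45.
- strap_mid (a point): Point in the middle of the steel strap's thickness, 130 mm out from the pivot axis, between lever and tip. The strap is a flat bar (two rails with ends) 36 mm wide and 14 mm high, from 86 to 100 mm above the bench, reaching 182 mm out from the pivot; it swings 6 mm above the lid.
- lever (a joint): Angle of the cam lever, hinged on the strap 85 mm out from the pivot: 0 = raised, leaning 0.4 rad from upright back towards the pivot; grows as it goes over upright (0.4) and down towards the strap's tip; 1.7 = fully down, pointing out along the strap, 0.27 rad above level, its cam on the lid. Stays where left; 2 to 3 N at the ball moves it. Starts at 0 to 0.25.
- lever_axis (a point): Middle of the lever's hinge axis, which lies level across the strap, 93 mm above the bench.
- lever_ball (a point): Centre of the black ball, 18 mm across, at the lever's end, 90 mm from the lever's axis; the lever itself is a steel blade 12 mm wide and 8 mm thick.
- lid: The loose steel lid, a plain disc 100 mm across and 8 mm thick, seated in the canister's 4 mm deep rim; origin at the centre of its underside, 72 mm above the bench, its top 80 mm above the bench.
- tin: Bystander: a small aluminium tin, 48 mm across, 46 mm high, standing on the bench under the strap's swing. Origin under its centre.
- gasket: Bystander: a rubber ring 34 mm across, 8 mm high, lying on the base plate. Origin under its centre.
- dish: Bystander: a low glass dish, 90 mm across, 16 mm high, on the bench at the robot's side of the fixture. Origin under its centre.
- beaker: Bystander: a glass beaker, 76 mm across, 100 mm high, beyond the fixture. Origin under its centre.
- reagent: Bystander: a clear bottle with a blue cap, 72 mm across, 150 mm high, left of the fixture. Origin under its centre.
- amber: Bystander: an amber bottle, 68 mm across, 140 mm high, right of the fixture. Origin under its centre.
- spatula: Bystander: a steel lab spoon 170 mm long lying on the bench at the right.
There are look-alikes about, which are no part of the job. Several things have the shape of the lid; the one meant has the colours described above.

How it is judged:
By the outcome, as a careful person would: the job done as asked, in the order asked, and still so for the second after the job is handed in, with the robot touching nothing.
It also fails if it takes over 48 s, if anything falls off the work surface, if the arm or the gripper's body presses on something with over 40 N, if the wrist force passes 120 N, or if a joint passes its speed limit or range.

## Robot

A 6-joint arm with a two-finger parallel gripper is mounted at the origin on the work surface. World frame = base frame: x ahead of the robot, y to its left, z up, the work surface at z = 0. Lengths are in mm, angles in rad, forces in N, time in s.
With the tool pointing down it reaches from about 350 to 975 mm from the base axis. Payload 7.1 kg.
Tool frame: the origin (TCP) lies at the very end of the fingers, on their centre line; the grasp point (between the pads) lies 19 mm behind it; z points along the fingers, y is the direction in which the jaws open and shut (so a half turn about z gives the same grasp; the last joint's range is limited). The gripper opens to 88 mm and grips with 3 to 60 N. Pads are 20 mm wide; open, the fingers measure 115 mm over their backs; the gripper's body (75 mm by 178 mm) begins 61 mm behind the grasp point.
Start: joints at [-0.019, 0.423, 1.63, -0, 1.089, -0.019], TCP at [624.984, 0.026, 222.675] pointing down, gripper open.
Joint ranges: [-3, 3], [-0.9, 2.11], [0.09, 2.58], [-1.31, 4.45], [0.11, 2.69], [-2.54, 2.54]. Speed limits (rad/s): [2.39, 2.39, 3.01, 3.14, 3.14, 3.14].

## Interface

Orientations are given as a rotation vector (axis times angle).
In Python, from workcell import ctrl, imaging gives the robot as it stands. The module is installed in compiled form; this text tells all that it offers.
- The arm moves only by the shell command python3 -m pendant 'ROWS'. ROWS is JSON, a list of rows, each an object with "turn": the turn, a rotation vector about the world's x, y, z in rad, a list of three; "dp": the shift along the world's x, y, z in m, a list of three; "claw": the finger opening in m, from 0 to 0.0878. A call has 1 to 8 rows; each row is the pose to reach, as a shift and turn from the pose commanded when the call began; what a row does not reach only later rows make up. A row lasts 1/10 s, in which the tool goes at most 50 mm and 8.59 degrees, less where a joint would pass 70% of its speed; a pose out of reach is approached as far as the arm can. A call with a gripper value outside its range is refused whole. The fingers move at their own pace and stop on an object; the grip force is fixed at half the most. Time passes only in rows, so rows that repeat a pose let the fingers close. It gives the time, the measured TCP pose, the force and the opening at its end, in the units of the state.
- ctrl.get_obs(): the state, without advancing time (a new reading comes with each control period).
- imaging.get_image(name): name is "scene" or "side" or "wrist"; returns a dict with "pixels" (384x512x3 uint8, blue, green, red), "fov_y" (degrees; the focal length in pixels is half the picture's height over the tangent of half this angle, whatever the lens; pixels are square), "cx", "cy" (the principal point, pixels), "k1" (the pictures are not rectified: a ray, as slopes to the right and down, at radius r is drawn at 1 + k1 r^2 times it, then the intrinsics apply), "xyz" and "rotation" of the camera in the world. Camera axes: x right, y up, looking along -z (the intrinsics and any distortion apply to the point x, -y, -z); pixel columns grow to the right and rows downward; lengths in mm; the calibration is good to about 2 mm. A picture is of the moment at which its call begins. There is no depth.
- ctrl.close_job(): hands the job in, once; it reports no verdict.
The state is a dict: "t": time; "qpos": joint angles; "qvel": joint speeds; "joint_torque": joint torques, N m; "ee_pos": TCP position; "orientation": TCP orientation; "ft_force": force on the tool from outside, world axes, zero at the start; "moment": the same for the moment, N m; "width": finger opening in mm.
Only numpy, scipy, OpenCV 4.12 (cv2) and the standard library are available. Lean on these libraries where they do the work, as an engineer would, in place of code of your own. Each camera call takes 0.05 s, during which the arm holds its last target.

## Working session

There is one attempt and no reset: what is moved stays moved. The work goes in short steps, Python scripts to look and compute and a shell command to move; the robot and the scene stay as the last step left them, time stands still between calls to the robot, and variables do not carry over. Pictures are saved under pics/ and viewed, and the job is handed in when it is done.

```bash
mkdir -p pics; python3 - <<'E'
from workcell import ctrl, imaging
import cv2
for n in ["scene","side","wrist"]:
    im=imaging.get_image(n); cv2.imwrite(f"pics/{n}0.png",im["pixels"])
    print(n,im["fov_y"],im["cx"],im["cy"],im["k1"],im["xyz"],im["rotation"])
o=ctrl.get_obs();print(o)
E
```

```text
scene 46.03519558035526 252.40239437766095 189.56327901052174 -0.07156729469620976 [1207.71407116   59.32182719 1075.34057174] [0.45120103 0.48034782 1.60055789]
side 50.337695371252494 260.0344831081554 190.93875818353106 -0.06395332373690026 [ 200.06484705 -684.54817699  767.78016633] [ 0.86829505 -0.22567523 -0.51340516]
wrist 61.906331952519984 256.0337477090898 189.51807878941202 -0.04472023968798068 [623.92173373  75.37225585 384.76988903] [-0.28267797  0.00154833  0.00091117]
{'t': 0.15, 'qpos': array([-1.90030085e-02,  4.23662315e-01,  1.63048253e+00, -6.00083477e-06,
        1.08858022e+00, -1.89722346e-02]), 'qvel': array([-7.93014823e-04, -2.40121604e-03, -1.33117283e-03, -4.94667314e-05,
        1.13983392e-03, -8.42655915e-06]), 'joint_torque': array([ 9.52650989e-04, -5.44981134e+01, -2.73919362e+01,  6.45430083e-02,
        2.04369903e-02, -3.19723256e-05]), 'ee_pos': array([6.24587848e+02, 3.00253128e-02, 2.22094670e+02]), 'orientation': array([-2.22089812e+00, -2.22083597e+00,  1.23938663e-03]), 'ft_force': array([ 0.5249627 , -0.87292447,  0.36781652]), 'moment': array([-0.04442041, -0.0096108 , -0.01558785]), 'width': 88.32539827601387}
```

View pics/scene0.png

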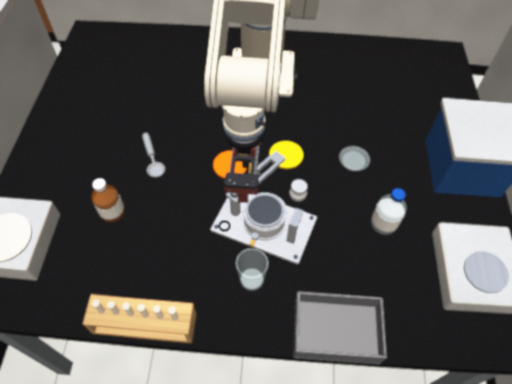

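View pics/side0.png

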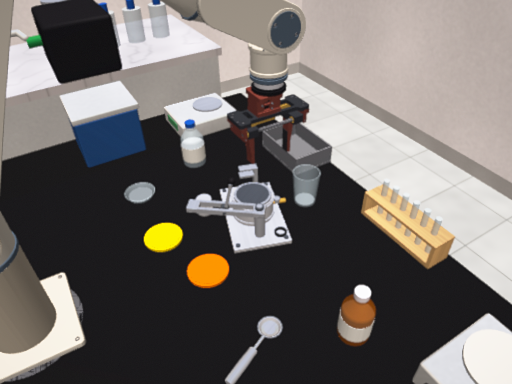

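View pics/wrist0.png

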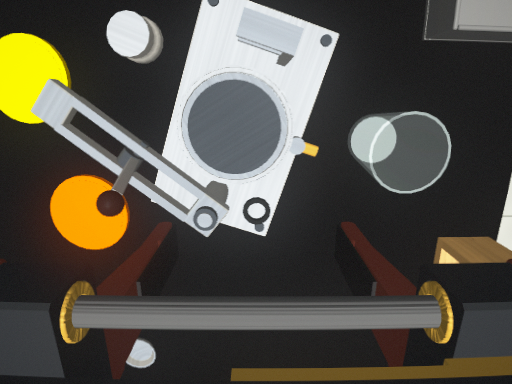

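The wrist view shows the lid on the canister at about (236,123), the pivot bolt at (205,217), the catch at (272,32) and the strap tip near (50,97). The lever ball is at (110,203), the tin at (130,35), the gasket at (257,210) and the beaker at (385,150). Next I'll enlarge it and measure.

```bash
cat > h.py <<'E'
import numpy as np, cv2
from scipy.spatial.transform import Rotation as R
from workcell import ctrl, imaging
def K(im):
    f=im["pixels"].shape[0]/2/np.tan(np.radians(im["fov_y"])/2)
    return np.array([[f,0,im["cx"]],[0,f,im["cy"]],[0,0,1]]),np.array([im["k1"],0,0,0,0.])
def back(im,uv,z):
    k,d=K(im); n=cv2.undistortPoints(np.array([[uv]],float),k,d)[0,0]
    r=R.from_rotvec(im["rotation"]).apply([n[0],-n[1],-1]); c=np.array(im["xyz"])
    return c+r*(z-c[2])/r[2]
def proj(im,P):
    k,d=K(im); p=R.from_rotvec(im["rotation"]).inv().apply(np.atleast_2d(P)-np.array(im["xyz"]))*[1,-1,-1]
    return cv2.projectPoints(p.reshape(-1,1,3),np.zeros(3),np.zeros(3),k,d)[0][:,0]
E
python3 - <<'E'
import cv2
w=cv2.imread("pics/wrist0.png"); cv2.imwrite("pics/w0c.png",cv2.resize(w[0:260,20:350],None,fx=2.3,fy=2.3,interpolation=cv2.INTER_CUBIC))
s=cv2.imread("pics/side0.png"); cv2.imwrite("pics/s0c.png",cv2.resize(s[150:260,170:310],None,fx=5,fy=5,interpolation=cv2.INTER_CUBIC))
E
```

```text
(no output)
```

View pics/w0c.png

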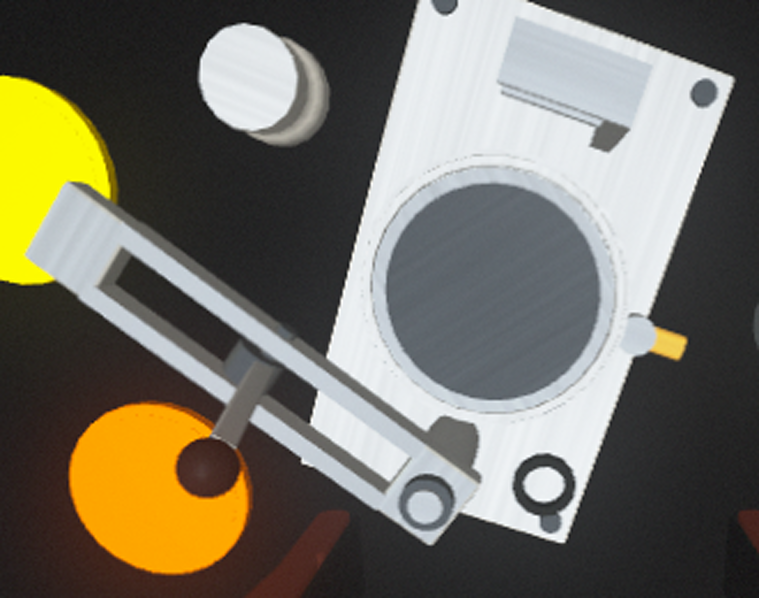

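View pics/s0c.png

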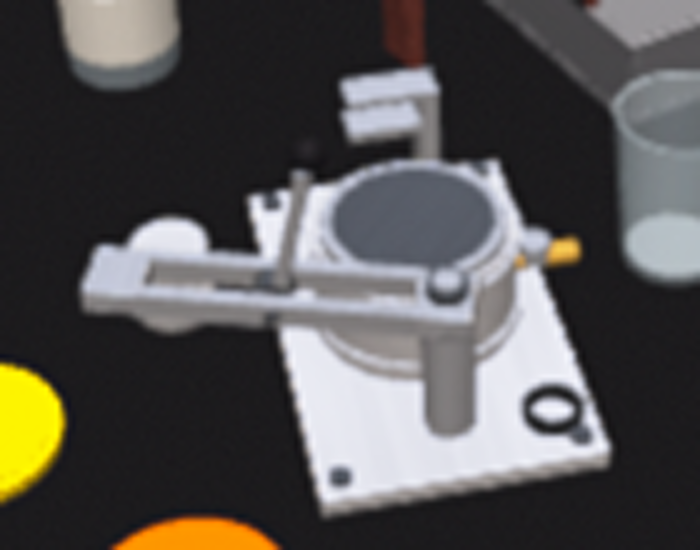

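```bash
python3 - <<'E'
from h import *
im=imaging.get_image("wrist"); im["xyz"]
P=lambda u,v,z: back(im,(20+u/2.3,v/2.3),z)
d=dict(bolt=P(428,503,110),lid=P(494,292,80),c1=P(734,77,12),c2=P(565,543,12),c3=P(302,463,12),t1=P(70,183,100),t2=P(27,254,100),k1=P(515,17,106),k2=P(652,63,106),k3=P(632,130,106),k4=P(498,82,106),tin=P(248,77,46),tinL=P(199,77,46),gasket=P(544,485,20),ball=P(208,466,176))
for k,v in d.items(): print(k,v.round(1))
ct=(d["k1"]+d["k3"])/2; print("catch mid",ct.round(1))
print("c1c2",np.linalg.norm(d["c1"]-d["c2"]),"c2c3",np.linalg.norm(d["c3"]-d["c2"]))
print("bolt-lid",np.linalg.norm((d["bolt"]-d["lid"])[:2]))
# fixture y dir
for a,b in (("bolt","lid"),("c2","c1")):
    e=d[b]-d[a]; print(a,b,"yaw",np.arctan2(e[1],e[0])-np.pi/2)
e=d["c2"]-d["c3"];print("c3c2 yaw",np.arctan2(e[1],e[0]))
e=(d["t1"]+d["t2"])/2-d["bolt"];print("strap dir",np.arctan2(e[1],e[0])-np.pi/2,np.linalg.norm(e[:2]))
e=d["k2"]-d["k1"];print("k",np.arctan2(e[1],e[0]),np.linalg.norm(e)); 
E
```

```text
bolt [577.7 -32.5 110. ]
lid [603.6  48.   80. ]
c1 [712.7 141.9  12. ]
c2 [635.7 -94.4  12. ]
c3 [494.4 -48.2  12. ]
t1 [446.1  91.2 100. ]
t2 [424.6  65.5 100. ]
k1 [614.  143.9 106. ]
k2 [661.5 129.4 106. ]
k3 [655.1 107.3 106. ]
k4 [607.8 123.1 106. ]
tin [497.5 136.4  46. ]
tinL [476.2 136.8  46. ]
gasket [624.1 -57.5  20. ]
ball [522.6   5.1 176. ]
catch mid [634.5 125.6 106. ]
c1c2 248.50861814394494 c2c3 148.67844426488554
bolt-lid 84.5736782210261
bolt lid yaw -0.3109033631489919
c2 c1 yaw -0.3150317942861951
c3c2 yaw -0.31586913397992344
strap dir 0.9092202613800926 180.37251154871166
k -0.2969393848093124 49.675958349825734
```

Fixture fit:
- **Fixture:** origin is about (603.7, 48), yaw −0.313. The plate measured 248.5×148.7 mm and pivot to centre 84.6 mm, against 250×150 and 85 given.
- **Strap and lever:** strap is at about 1.22 and the lever at about 0.2.
- **Look-alikes:** the yellow disc at (25,78), the orange disc at (90,212), and the discs on the white boxes in the scene view at (10,235) and (488,270). The steel disc on the canister at wrist (236,123) is the right one; the close crop shows it with the post, strap and catch around it.

First I'll close the fingers and move behind the strap, up high.

```bash
python3 -m pendant '[{"dp":[-0.03,0.003,0],"turn":[0,0,0.13],"claw":0},{"dp":[-0.065,0.006,0],"turn":[0,0,0.27],"claw":0},{"dp":[-0.1,0.009,0],"turn":[0,0,0.41],"claw":0},{"dp":[-0.135,0.012,0],"turn":[0,0,0.55],"claw":0},{"dp":[-0.165,0.014,0],"turn":[0,0,0.69],"claw":0},{"dp":[-0.187,0.016,0],"turn":[0,0,0.82],"claw":0},{"dp":[-0.187,0.016,0],"turn":[0,0,0.909],"claw":0},{"dp":[-0.187,0.016,0],"turn":[0,0,0.909],"claw":0}]'
python3 - <<'E'
from h import *
o=ctrl.get_obs();print(o["ee_pos"],R.from_rotvec(o["orientation"]).as_matrix().round(3),o["width"],o["qpos"])
cv2.imwrite("pics/w1.png",imaging.get_image("wrist")["pixels"])
cv2.imwrite("pics/s1.png",imaging.get_image("side")["pixels"])
E
```

```text
t: 1.0
ee_pos: [437.6, 16.1, 222.9]
orientation: [1.019, 2.971, 0.0]
ft_force: [-1.0, 0.5, 0.0]
width: 27.4
[437.58219752  16.08433847 222.9160637 ] [[-0.789  0.614  0.001]
 [ 0.614  0.789  0.   ]
 [-0.     0.    -1.   ]] 27.35222634084513 [ 9.55504145e-03  1.43505607e-01  2.02558938e+00  9.97725074e-06
  9.71963506e-01 -9.00289098e-01]
```

View pics/w1.png

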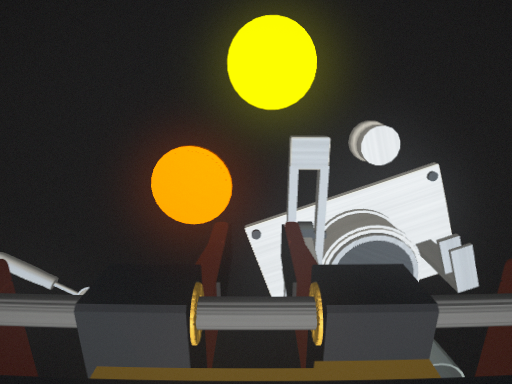

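View pics/s1.png

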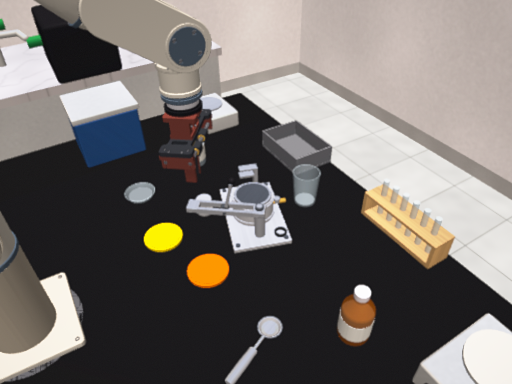

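The strap in the wrist view runs straight up the image, so the tool is aligned. The fingers are still closing. Next is straight down beside the strap.

```bash
python3 -m pendant '[{"dp":[0,0,0],"turn":[0,0,0],"claw":0},{"dp":[0,0,0],"turn":[0,0,0],"claw":0},{"dp":[0,0,-0.03],"turn":[0,0,0],"claw":0},{"dp":[0,0,-0.06],"turn":[0,0,0],"claw":0},{"dp":[0,0,-0.09],"turn":[0,0,0],"claw":0},{"dp":[0,0,-0.12],"turn":[0,0,0],"claw":0},{"dp":[0,0,-0.135],"turn":[0,0,0],"claw":0},{"dp":[0,0,-0.135],"turn":[0,0,0],"claw":0}]'
python3 - <<'E'
from h import *
cv2.imwrite("pics/w2.png",imaging.get_image("wrist")["pixels"])
s=imaging.get_image("side")["pixels"]
cv2.imwrite("pics/s2.png",cv2.resize(s[90:270,130:330],None,fx=3.3,fy=3.3,interpolation=cv2.INTER_CUBIC))
# plan: finger centre with radius 140, lateral offset L behind strap centre
p=np.array([577.5,-32.8])
for L in (32,):
  for th in np.arange(1.22,-0.01,-0.1525):
    a=np.pi/2+th-.313; u=np.array([np.cos(a),np.sin(a)]); n=np.array([u[1],-u[0]])
    f=p+140*u-L*n; print(round(th,3),f.round(1),(f-[438,16]).round(1),"turn",round(th-1.222,3))
E
```

```text
t: 1.9
ee_pos: [436.6, 16.0, 85.7]
orientation: [-1.02, -2.967, 0.002]
ft_force: [0.0, 0.8, -0.5]
width: 0.3
1.22 [447.5  28.3] [ 9.5 12.3] turn -0.002
1.068 [458.3  47.3] [20.3 31.3] turn -0.155
0.915 [471.8  64.5] [33.8 48.5] turn -0.307
0.762 [487.8  79.4] [49.8 63.4] turn -0.46
0.61 [505.9  91.7] [67.9 75.7] turn -0.612
0.457 [525.7 101.1] [87.7 85.1] turn -0.765
0.305 [546.6 107.5] [108.6  91.5] turn -0.917
0.152 [568.3 110.5] [130.3  94.5] turn -1.07
-0.0 [590.2 110.3] [152.2  94.3] turn -1.222
```

View pics/s2.png

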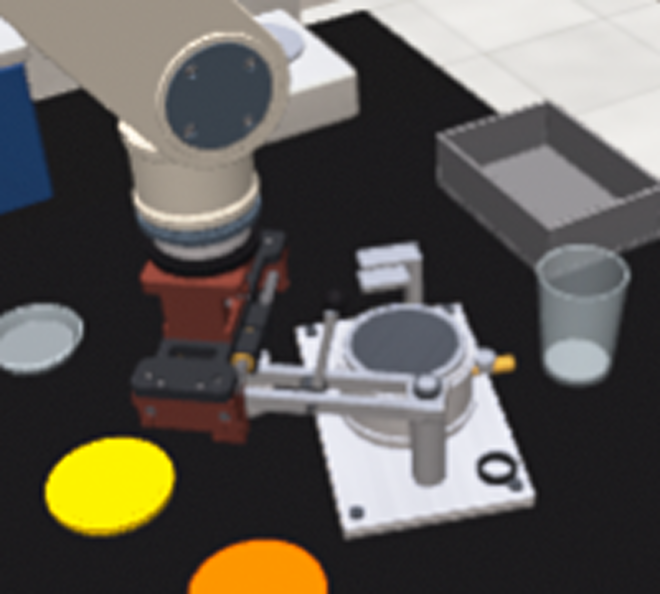

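View pics/w2.png

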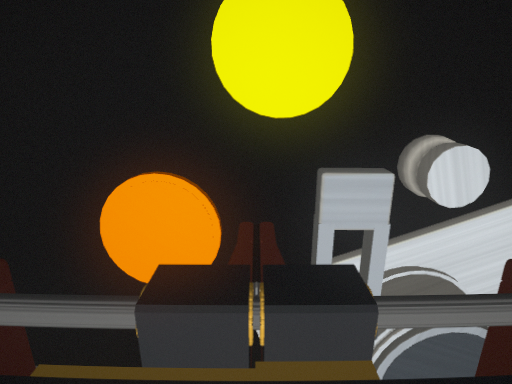

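Fingers are shut, beside the strap and clear of it. I'll sweep the strap at a moderate pace along its arc.

```bash
python3 -m pendant '[{"dp":[0.0095,0.0123,0.002],"turn":[0,0,0],"claw":0},{"dp":[0.0163,0.0253,0.002],"turn":[0,0,-0.1],"claw":0},{"dp":[0.0244,0.037,0.002],"turn":[0,0,-0.2],"claw":0},{"dp":[0.0334,0.048,0.002],"turn":[0,0,-0.3],"claw":0},{"dp":[0.0446,0.059,0.002],"turn":[0,0,-0.41],"claw":0},{"dp":[0.0559,0.068,0.002],"turn":[0,0,-0.51],"claw":0},{"dp":[0.0679,0.0757,0.002],"turn":[0,0,-0.612],"claw":0},{"dp":[0.0679,0.0757,0.002],"turn":[0,0,-0.612],"claw":0}]'
python3 - <<'E'
from h import *
cv2.imwrite("pics/w3.png",imaging.get_image("wrist")["pixels"])
s=imaging.get_image("side")["pixels"]
cv2.imwrite("pics/s3.png",cv2.resize(s[90:270,130:330],None,fx=3.3,fy=3.3,interpolation=cv2.INTER_CUBIC))
E
```

```text
t: 2.8
ee_pos: [508.9, 93.5, 91.3]
orientation: [1.866, 2.523, 0.006]
ft_force: [0.3, 0.6, 1.1]
width: 0.4
```

View pics/s3.png

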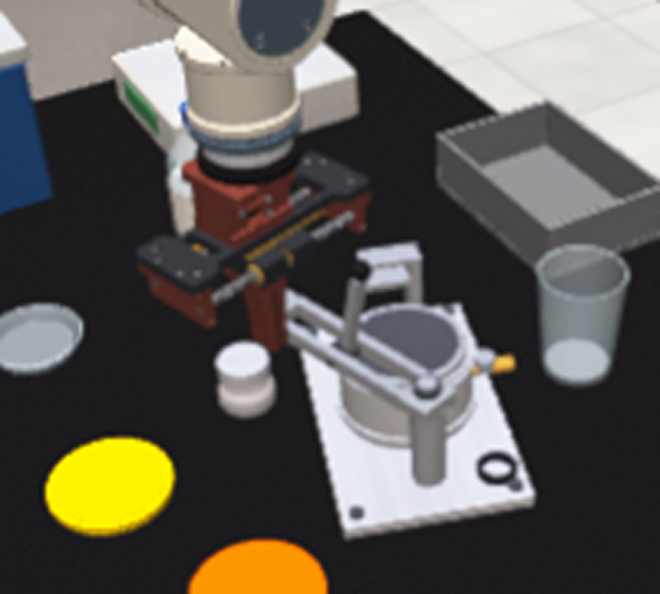

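View pics/w3.png

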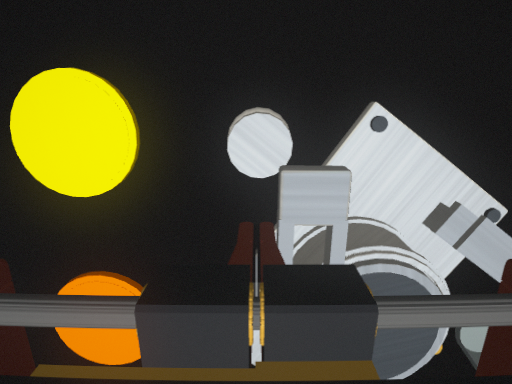

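The strap is following the finger, and the tin and lid have not moved. I'll continue to just before the catch.

```bash
python3 -m pendant '[{"dp":[0.0065,0.0033,0],"turn":[0,0,-0.05],"claw":0},{"dp":[0.0127,0.0063,0],"turn":[0,0,-0.1],"claw":0},{"dp":[0.0263,0.0115,0],"turn":[0,0,-0.2],"claw":0},{"dp":[0.0407,0.0158,0],"turn":[0,0,-0.305],"claw":0},{"dp":[0.0556,0.0181,0],"turn":[0,0,-0.41],"claw":0},{"dp":[0.0624,0.0188,0],"turn":[0,0,-0.46],"claw":0},{"dp":[0.0624,0.0188,0],"turn":[0,0,-0.46],"claw":0},{"dp":[0.0624,0.0188,0],"turn":[0,0,-0.46],"claw":0}]'
python3 - <<'E'
from h import *
cv2.imwrite("pics/w4.png",imaging.get_image("wrist")["pixels"])
s=imaging.get_image("side")["pixels"]
cv2.imwrite("pics/s4.png",cv2.resize(s[90:270,130:330],None,fx=3.3,fy=3.3,interpolation=cv2.INTER_CUBIC))
print(ctrl.get_obs()["ee_pos"],ctrl.get_obs()["ft_force"])
E
```

```text
t: 3.7
ee_pos: [567.6, 110.3, 89.8]
orientation: [-2.392, -2.036, 0.001]
ft_force: [-0.6, -0.6, 0.4]
width: 0.6
[567.53491507 110.30472804  89.77281613] [ 0.14949845 -0.36469443  0.52755161]
```

View pics/s4.png

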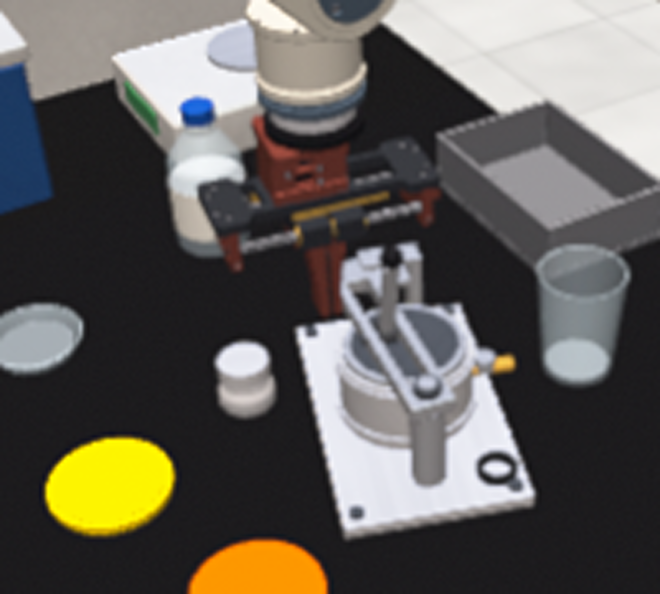

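View pics/w4.png

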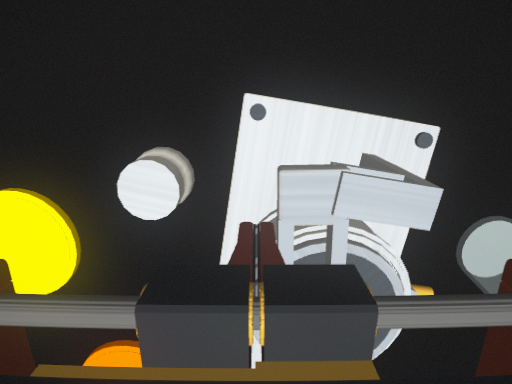

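```bash
python3 -m pendant '[{"dp":[0.007,0.0002,-0.001],"turn":[0,0,-0.05],"claw":0},{"dp":[0.014,0.0001,-0.001],"turn":[0,0,-0.1],"claw":0},{"dp":[0.0219,-0.0002,-0.001],"turn":[0,0,-0.152],"claw":0},{"dp":[0.0219,-0.0002,-0.001],"turn":[0,0,-0.152],"claw":0},{"dp":[0.0219,-0.0002,-0.001],"turn":[0,0,-0.152],"claw":0}]'
python3 - <<'E'
from h import *
cv2.imwrite("pics/w5.png",imaging.get_image("wrist")["pixels"])
s=imaging.get_image("scene")["pixels"]
cv2.imwrite("pics/c5.png",cv2.resize(s[150:280,190:340],None,fx=4,fy=4,interpolation=cv2.INTER_CUBIC))
print(ctrl.get_obs()["ee_pos"],ctrl.get_obs()["ft_force"])
E
```

```text
t: 4.3
ee_pos: [589.7, 110.2, 88.6]
orientation: [-2.54, -1.848, 0.001]
ft_force: [-0.7, -0.3, 0.4]
width: 0.1
[589.55235615 110.28637473  88.6270966 ] [-0.63137211 -0.48653278  0.31047534]
```

View pics/c5.png

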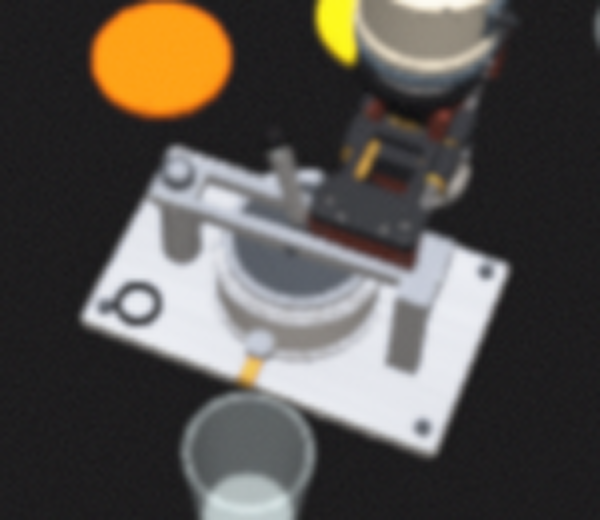

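View pics/w5.png

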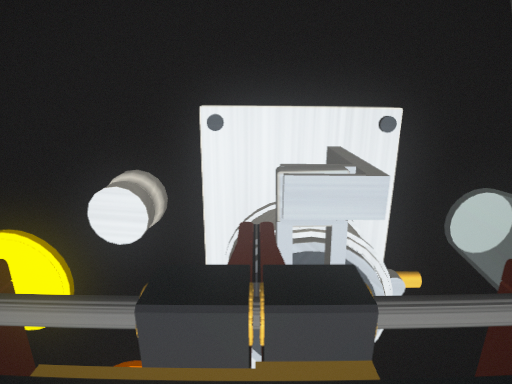

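The strap is in the fork, but there is no stop force yet. I'll push on in small steps along fixture +x.

```bash
python3 -m pendant '[{"dp":[0.001,-0.0003,0],"turn":[0,0,0],"claw":0},{"dp":[0.002,-0.0006,0],"turn":[0,0,0],"claw":0},{"dp":[0.003,-0.001,0],"turn":[0,0,0],"claw":0},{"dp":[0.003,-0.001,0],"turn":[0,0,0],"claw":0}]'; python3 -m pendant '[{"dp":[0.001,-0.0003,0],"turn":[0,0,0],"claw":0},{"dp":[0.002,-0.0006,0],"turn":[0,0,0],"claw":0},{"dp":[0.002,-0.0006,0],"turn":[0,0,0],"claw":0}]'
```

```text
t: 4.8
ee_pos: [593.2, 109.3, 88.7]
orientation: [-2.542, -1.846, -0.0]
ft_force: [-1.0, 0.1, -0.3]
width: 0.3
t: 5.1
ee_pos: [594.9, 108.8, 88.6]
orientation: [-2.542, -1.845, 0.001]
ft_force: [-1.7, 1.7, 1.0]
width: 0.1
```

```bash
python3 -m pendant '[{"dp":[0.001,-0.0003,0],"turn":[0,0,0],"claw":0},{"dp":[0.002,-0.0006,0],"turn":[0,0,0],"claw":0},{"dp":[0.002,-0.0006,0],"turn":[0,0,0],"claw":0}]';python3 -m pendant '[{"dp":[0.001,-0.0003,0],"turn":[0,0,0],"claw":0},{"dp":[0.002,-0.0006,0],"turn":[0,0,0],"claw":0},{"dp":[0.002,-0.0006,0],"turn":[0,0,0],"claw":0}]'
python3 - <<'E'
from h import *
im=imaging.get_image("wrist")
w=im["pixels"]; cv2.imwrite("pics/w6.png",cv2.resize(w[90:290,180:420],None,fx=3.2,fy=3.2,interpolation=cv2.INTER_CUBIC))
E
```

```text
t: 5.4
ee_pos: [595.0, 108.7, 88.6]
orientation: [-2.54, -1.843, 0.005]
ft_force: [-8.9, 5.6, 6.4]
width: 0.6
t: 5.7
ee_pos: [595.0, 108.7, 88.5]
orientation: [-2.538, -1.841, 0.01]
ft_force: [-15.2, 8.7, 12.2]
width: 0.6
```

View pics/w6.png

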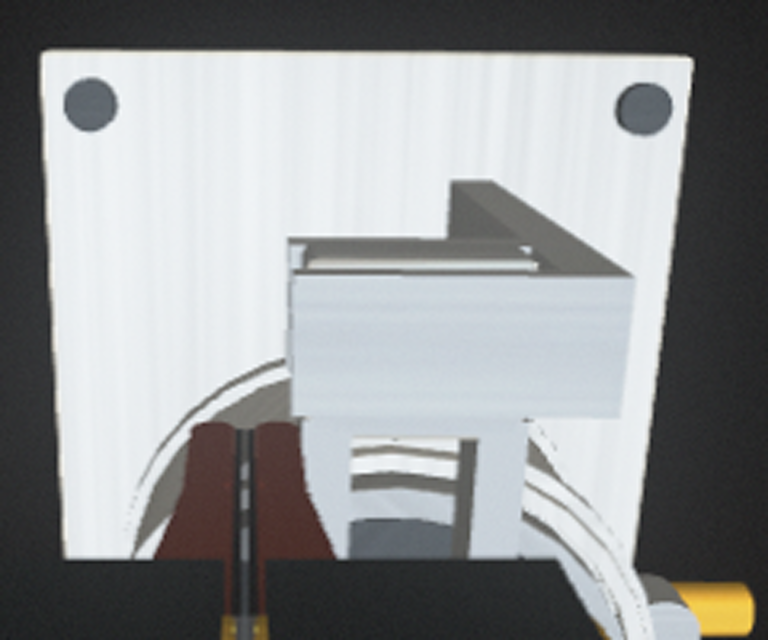

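The TCP stayed put while the force rose to about 18 N, so this is the hard stop. The finger offset of 26.9 mm fits strap angle 0. I'll back off, rise and inspect.

```bash
python3 -m pendant '[{"dp":[-0.01,0.003,0],"turn":[0,0,0],"claw":0},{"dp":[-0.022,0.007,0],"turn":[0,0,0],"claw":0},{"dp":[-0.025,0.008,0.03],"turn":[0,0,0],"claw":0},{"dp":[-0.025,0.008,0.07],"turn":[0,0,0],"claw":0},{"dp":[-0.025,0.008,0.11],"turn":[0,0,0],"claw":0},{"dp":[-0.025,0.008,0.136],"turn":[0,0,0],"claw":0},{"dp":[-0.025,0.008,0.136],"turn":[0,0,0],"claw":0}]'; python3 -m pendant '[{"dp":[0.005,-0.035,0],"turn":[0,0,0],"claw":0},{"dp":[0.01,-0.075,0],"turn":[0,0,0],"claw":0},{"dp":[0.015,-0.112,0],"turn":[0,0,0],"claw":0},{"dp":[0.015,-0.112,0],"turn":[0,0,0],"claw":0},{"dp":[0.015,-0.112,0],"turn":[0,0,0],"claw":0}]'
python3 - <<'E'
from h import *
for n in ("wrist","side","scene"):
    im=imaging.get_image(n); cv2.imwrite(f"pics/{n}7.png",im["pixels"])
s=cv2.imread("pics/side7.png"); cv2.imwrite("pics/s7c.png",cv2.resize(s[90:270,180:340],None,fx=3.3,fy=3.3,interpolation=cv2.INTER_CUBIC))
E
```

```text
t: 6.45
ee_pos: [576.5, 115.9, 229.0]
orientation: [2.539, 1.843, 0.012]
ft_force: [-0.1, -0.3, -0.5]
width: 0.8
t: 6.95
ee_pos: [588.5, 2.9, 223.5]
orientation: [-2.543, -1.842, 0.002]
ft_force: [0.2, 0.4, -0.6]
width: 0.1
```

View pics/wrist7.png

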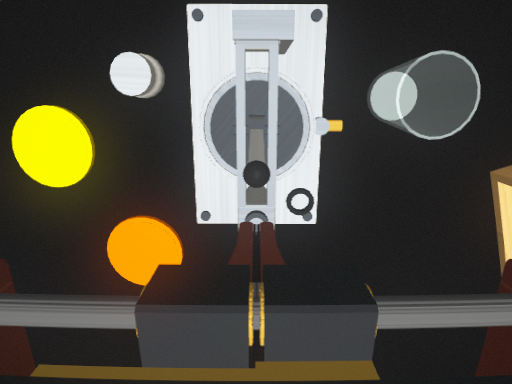

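View pics/s7c.png

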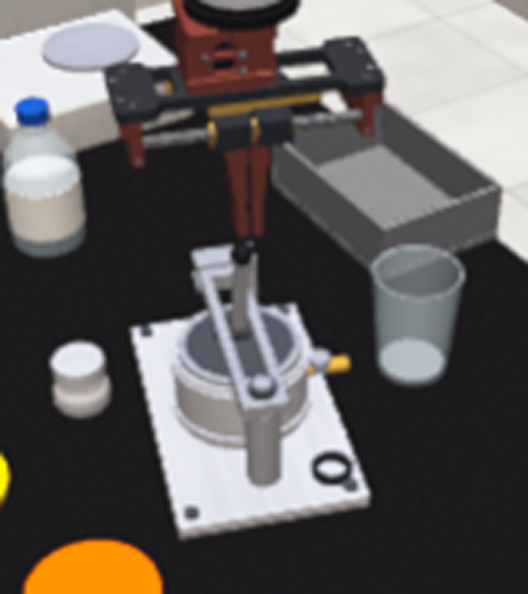

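The strap sits across the lid in the catch, parallel to the plate edges. The ball is at wrist (256,174), straight ahead of the fingers. I'll measure the strap angle and the ball.

```bash
python3 - <<'E'
from h import *
im=imaging.get_image("wrist"); w=im["pixels"]
cv2.imwrite("pics/w7c.png",cv2.resize(w[0:250,170:350],None,fx=2.4,fy=2.4,interpolation=cv2.INTER_CUBIC))
p=np.array([577.5,-32.8]);Y=np.array([.308,.951]);X=np.array([.951,-.308])
for z in (178,181):
    b=back(im,(256.5,174),z)[:2]-p; print(z,"ball along/lat",b@Y,b@X)
for th in (0,0.03,0.06):
    a=np.pi/2+th-.313;u=np.array([np.cos(a),np.sin(a)]);n=np.array([u[1],-u[0]])
    print(th,proj(im,[np.r_[p+60*u-18*n,100],np.r_[p+60*u+18*n,100],np.r_[p+145*u-18*n,100],np.r_[p+145*u+18*n,100]]).round(1).tolist())
print(ctrl.get_obs()["t"])
E
```

```text
178 ball along/lat 64.17841279359543 -0.9413341479333193
181 ball along/lat 64.89470160267068 -0.942694588269328
0 [[237.7, 158.5], [277.3, 158.5], [236.1, 58.9], [279.0, 58.8]]
0.03 [[235.7, 159.2], [275.3, 158.0], [231.0, 59.6], [273.8, 58.2]]
0.06 [[233.8, 159.8], [273.3, 157.5], [225.9, 60.6], [268.6, 57.8]]
7.15
```

View pics/w7c.png

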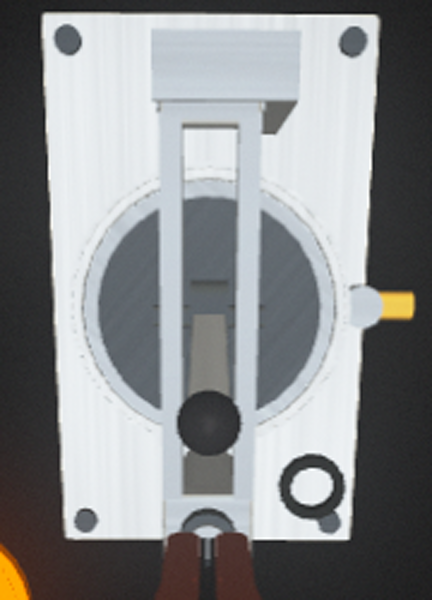

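Strap edges match angle 0 within about a pixel. The ball is at 65 mm out and about 181 mm high (lever about 0.18). I'll come down behind the ball.

```bash
python3 -m pendant '[{"dp":[0,0,-0.02],"turn":[0,0,0],"claw":0},{"dp":[0,0,-0.04],"turn":[0,0,0],"claw":0},{"dp":[0,0,-0.051],"turn":[0,0,0],"claw":0},{"dp":[0,0,-0.051],"turn":[0,0,0],"claw":0},{"dp":[0.0015,0.0048,-0.051],"turn":[0,0,0],"claw":0},{"dp":[0.0031,0.0095,-0.051],"turn":[0,0,0],"claw":0},{"dp":[0.0046,0.0143,-0.051],"turn":[0,0,0],"claw":0}]'
python3 -m pendant '[{"dp":[0.0031,0.0095,0.002],"turn":[0,0,0],"claw":0},{"dp":[0.0046,0.0143,0.002],"turn":[0,0,0],"claw":0},{"dp":[0.0077,0.0238,0.001],"turn":[0,0,0],"claw":0},{"dp":[0.0108,0.0333,0],"turn":[0,0,0],"claw":0},{"dp":[0.0139,0.0428,-0.003],"turn":[0,0,0],"claw":0},{"dp":[0.0148,0.0456,-0.004],"turn":[0,0,0],"claw":0},{"dp":[0.0148,0.0456,-0.004],"turn":[0,0,0],"claw":0}]'
python3 - <<'E'
from h import *
for n in ("wrist","side"):
    im=imaging.get_image(n); cv2.imwrite(f"pics/{n}8.png",im["pixels"])
s=cv2.imread("pics/side8.png"); cv2.imwrite("pics/s8c.png",cv2.resize(s[90:270,180:340],None,fx=3.3,fy=3.3,interpolation=cv2.INTER_CUBIC))
E
```

```text
t: 7.85
ee_pos: [594.4, 18.0, 174.7]
orientation: [2.541, 1.845, 0.001]
ft_force: [-0.4, -2.0, 1.8]
width: 0.8
t: 8.55
ee_pos: [608.6, 64.3, 169.2]
orientation: [-2.541, -1.846, 0.0]
ft_force: [-0.0, -0.9, -0.3]
width: 0.5
```

View pics/wrist8.png

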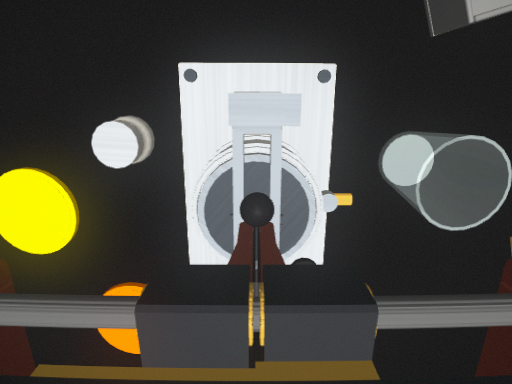

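View pics/s8c.png

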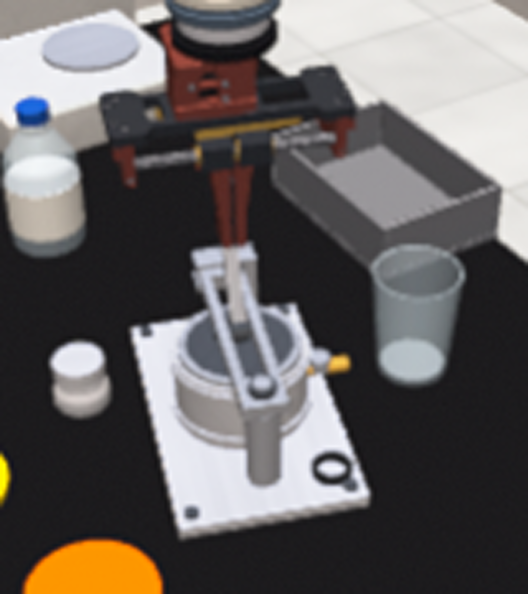

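The lever is past upright with the ball ahead of the finger. I'll push on along the arc.

```bash
python3 -m pendant '[{"dp":[0.0025,0.0076,-0.003],"turn":[0,0,0],"claw":0},{"dp":[0.0049,0.0152,-0.007],"turn":[0,0,0],"claw":0},{"dp":[0.0074,0.0228,-0.012],"turn":[0,0,0],"claw":0},{"dp":[0.0092,0.0285,-0.017],"turn":[0,0,0],"claw":0},{"dp":[0.0108,0.0333,-0.022],"turn":[0,0,0],"claw":0},{"dp":[0.0108,0.0333,-0.022],"turn":[0,0,0],"claw":0}]'
python3 - <<'E'
from h import *
im=imaging.get_image("wrist"); cv2.imwrite(f"pics/w9.png",im["pixels"])
E
```

```text
t: 9.25
ee_pos: [619.2, 97.5, 146.7]
orientation: [-2.541, -1.846, 0.001]
ft_force: [0.0, 0.2, -0.7]
width: 0.7
```

View pics/w9.png

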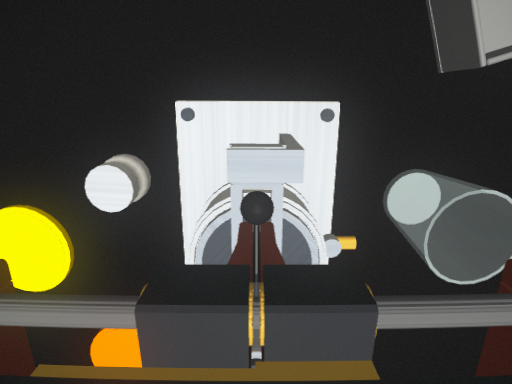

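The ball is well down, at about 45° or more. I'll lift over it and then press down from above, following its arc.

```bash
python3 -m pendant '[{"dp":[-0.0015,-0.0048,0.002],"turn":[0,0,0],"claw":0},{"dp":[-0.0015,-0.0048,0.028],"turn":[0,0,0],"claw":0},{"dp":[-0.0015,-0.0048,0.028],"turn":[0,0,0],"claw":0},{"dp":[0.003,0.0095,0.028],"turn":[0,0,0],"claw":0},{"dp":[0.0074,0.0228,0.028],"turn":[0,0,0],"claw":0},{"dp":[0.0074,0.0228,0.028],"turn":[0,0,0],"claw":0},{"dp":[0.0074,0.0228,0.018],"turn":[0,0,0],"claw":0},{"dp":[0.0074,0.0228,0.01],"turn":[0,0,0],"claw":0}]'
python3 -m pendant '[{"dp":[0.0006,0.0019,-0.006],"turn":[0,0,0],"claw":0},{"dp":[0.0012,0.0038,-0.012],"turn":[0,0,0],"claw":0},{"dp":[0.0018,0.0057,-0.018],"turn":[0,0,0],"claw":0},{"dp":[0.0025,0.0076,-0.024],"turn":[0,0,0],"claw":0},{"dp":[0.0028,0.0086,-0.028],"turn":[0,0,0],"claw":0},{"dp":[0.0028,0.0086,-0.028],"turn":[0,0,0],"claw":0}]'
python3 - <<'E'
from h import *
for n in ("wrist","side"):
    im=imaging.get_image(n); cv2.imwrite(f"pics/{n}10.png",im["pixels"])
s=cv2.imread("pics/side10.png"); cv2.imwrite("pics/s10c.png",cv2.resize(s[90:270,180:340],None,fx=3.3,fy=3.3,interpolation=cv2.INTER_CUBIC))
E
```

```text
t: 10.1
ee_pos: [626.3, 119.7, 156.3]
orientation: [-2.542, -1.846, 0.001]
ft_force: [1.5, 7.4, 9.1]
width: 0.7
t: 10.7
ee_pos: [629.6, 128.2, 129.0]
orientation: [-2.542, -1.846, 0.0]
ft_force: [0.3, 0.6, 1.5]
width: 0.4
```

View pics/wrist10.png

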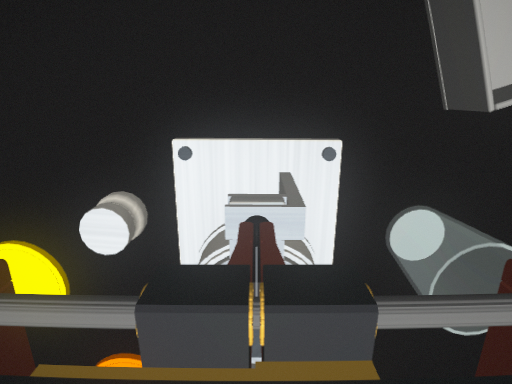

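View pics/s10c.png

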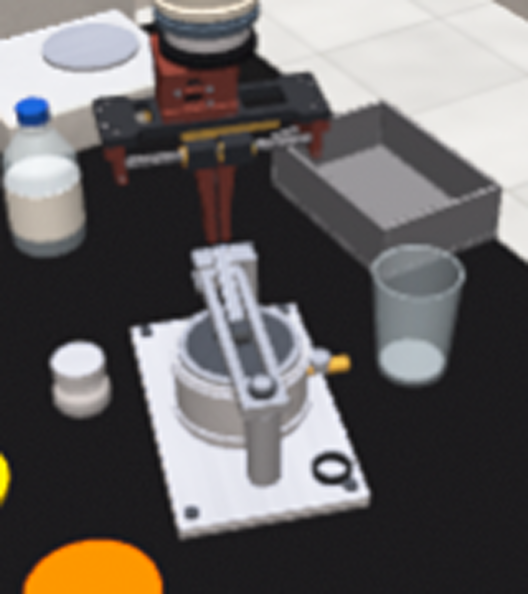

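```bash
python3 -m pendant '[{"dp":[0,0,-0.001],"turn":[0,0,0],"claw":0},{"dp":[0.0003,0.001,-0.002],"turn":[0,0,0],"claw":0},{"dp":[0.0003,0.001,-0.003],"turn":[0,0,0],"claw":0},{"dp":[0.0003,0.001,-0.003],"turn":[0,0,0],"claw":0}]'
python3 -m pendant '[{"dp":[0,0,-0.001],"turn":[0,0,0],"claw":0},{"dp":[0,0,-0.002],"turn":[0,0,0],"claw":0},{"dp":[0,0,-0.002],"turn":[0,0,0],"claw":0}]'
```

```text
t: 11.2
ee_pos: [629.6, 128.9, 126.4]
orientation: [-2.542, -1.845, 0.001]
ft_force: [-2.0, -0.8, 1.4]
width: 0.3
t: 11.5
ee_pos: [629.8, 129.0, 125.6]
orientation: [2.542, 1.846, -0.0]
ft_force: [-3.3, -1.0, 11.0]
width: 0.8
```

```bash
python3 -m pendant '[{"dp":[0,0,-0.001],"turn":[0,0,0],"claw":0},{"dp":[0,0,-0.002],"turn":[0,0,0],"claw":0},{"dp":[0,0,-0.002],"turn":[0,0,0],"claw":0}]'
```

```text
t: 11.8
ee_pos: [630.0, 129.1, 125.0]
orientation: [2.542, 1.845, 0.001]
ft_force: [-7.4, -2.5, 19.0]
width: 0.1
```

It is against a stop at z≈125–126 with the force rising, which is where the fully-down ball top should be. I'll lift straight off and check.

```bash
python3 -m pendant '[{"dp":[0,0,0.004],"turn":[0,0,0],"claw":0},{"dp":[0,0,0.02],"turn":[0,0,0],"claw":0},{"dp":[0,0,0.06],"turn":[0,0,0],"claw":0},{"dp":[-0.01,-0.03,0.1],"turn":[0,0,0],"claw":0},{"dp":[-0.025,-0.075,0.12],"turn":[0,0,0],"claw":0},{"dp":[-0.04,-0.12,0.12],"turn":[0,0,0],"claw":0},{"dp":[-0.04,-0.12,0.12],"turn":[0,0,0],"claw":0},{"dp":[-0.04,-0.12,0.12],"turn":[0,0,0],"claw":0}]'
python3 - <<'E'
from h import *
im=imaging.get_image("wrist"); w=im["pixels"]; cv2.imwrite("pics/w11.png",cv2.resize(w[0:250,80:500],None,fx=1.85,fy=1.85,interpolation=cv2.INTER_CUBIC))
s=imaging.get_image("side"); cv2.imwrite("pics/s11c.png",cv2.resize(s["pixels"][130:270,180:340],None,fx=4,fy=4,interpolation=cv2.INTER_CUBIC))
p=np.array([577.5,-32.8]);Y=np.array([.308,.951]);X=np.array([.951,-.308])
for l in (1.5,1.6,1.7):
    a=l-.4; P=np.r_[p+Y*(85+90*np.sin(a)),93+90*np.cos(a)]
    print(l,"wrist px in crop",((proj(im,P)[0]-[80,0])*1.85).round(1),"side px in crop",((proj(s,P)[0]-[180,130])*4).round(1))
for th in (0,.03): 
    a=np.pi/2+th-.313;u=np.array([np.cos(a),np.sin(a)]);n=np.array([u[1],-u[0]])
    print(th,((proj(im,[np.r_[p+145*u-18*n,100],np.r_[p+145*u+18*n,100]])-[80,0])*1.85).round(1).tolist())
E
```

```text
t: 12.6
ee_pos: [589.9, 8.2, 243.5]
orientation: [2.544, 1.842, 0.002]
ft_force: [0.5, -0.6, -0.1]
width: 0.1
1.5 wrist px in crop [327.4  64.8] side px in crop [260.3 117.1]
1.6 wrist px in crop [327.3  59.2] side px in crop [259.7 124. ]
1.7 wrist px in crop [327.3  56.2] side px in crop [259.4 131.9]
0 [[290.3, 122.3], [364.2, 122.1]]
0.03 [[281.4, 123.7], [355.2, 121.0]]
```

View pics/w11.png

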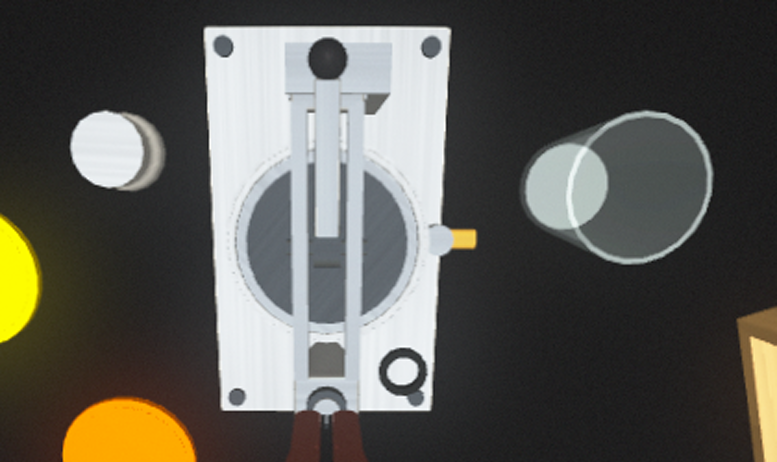

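View pics/s11c.png

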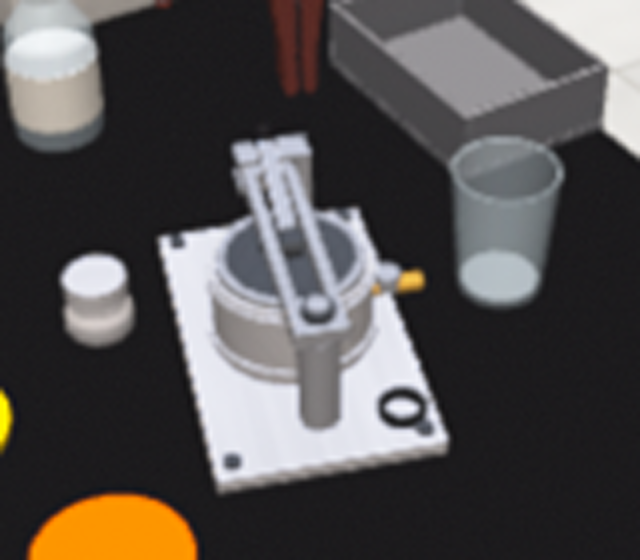

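Everything looks right. The ball is dark against dark in the side view, so I'll check its position numerically in each camera.

```bash
python3 - <<'E'
from h import *
p=np.array([577.5,-32.8]);Y=np.array([.308,.951])
im=imaging.get_image("wrist"); s=imaging.get_image("side")
w=im["pixels"]; g=cv2.cvtColor(w,cv2.COLOR_BGR2GRAY)[10:60,225:290]
m=(g<80).astype(np.uint8); n,l,st,c=cv2.connectedComponentsWithStats(m)
for i in range(1,n):
    if st[i,4]>60: print("wrist blob",c[i]+[225,10],st[i])
cr=cv2.convertScaleAbs(s["pixels"][150:195,225:270],alpha=4); cv2.imwrite("pics/s12.png",cv2.resize(cr,None,fx=13,fy=13,interpolation=cv2.INTER_CUBIC))
for l in (1.5,1.6,1.65,1.7):
    a=l-.4; P=np.r_[p+Y*(85+90*np.sin(a)),93+90*np.cos(a)]
    print(l,proj(im,P)[0].round(2),(proj(s,P)[0]-[225,150])*13)
# bias check: bolt, lid rim
print("bolt pred",proj(im,np.r_[p,110]),"lid",proj(im,np.r_[p+85*Y,80]),"catch top mid corners",proj(im,[np.r_[p+Y*159+np.array([.951,-.308])*x,106] for x in(-20,30)]))
E
```

```text
wrist blob [257.  12.] [  0   0  65   5 325]
wrist blob [257.32865169  33.17134831] [ 22  13  21  22 356]
1.5 [257.71  36.9 ] [261.03906064 120.53214739]
1.6 [257.66  33.85] [259.08008236 142.98468149]
1.65 [257.63  32.83] [258.42917643 155.41251111]
1.7 [257.61  32.13] [257.99643872 168.59483101]
bolt pred [[257.51241919 222.13463508]] lid [[257.40796621 132.37311834]] catch top mid corners [[234.62523814  50.33716342]
 [291.91143388  50.3325041 ]]
```

View pics/s12.png

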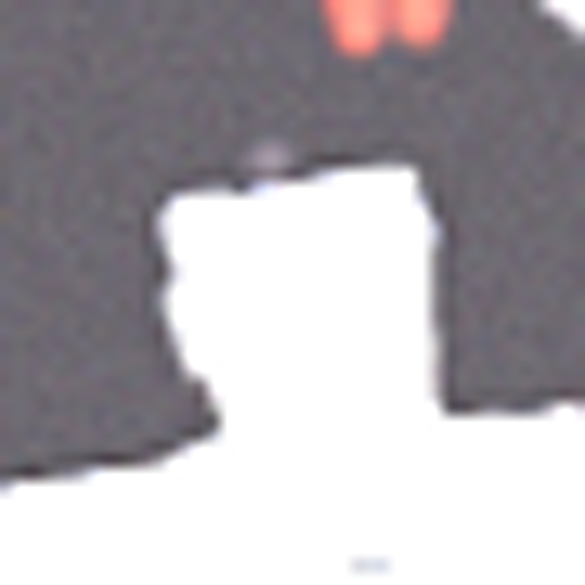

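The two cameras give lever 1.63 to 1.7, which is within calibration error. A second, firmer press will settle it: the contact height tells the lever angle directly.

```bash
python3 -m pendant '[{"dp":[0.013,0.04,0],"turn":[0,0,0],"claw":0},{"dp":[0.027,0.08,-0.01],"turn":[0,0,0],"claw":0},{"dp":[0.04,0.12,-0.04],"turn":[0,0,0],"claw":0},{"dp":[0.04,0.12,-0.07],"turn":[0,0,0],"claw":0},{"dp":[0.04,0.12,-0.1],"turn":[0,0,0],"claw":0},{"dp":[0.04,0.12,-0.112],"turn":[0,0,0],"claw":0},{"dp":[0.04,0.12,-0.114],"turn":[0,0,0],"claw":0},{"dp":[0.04,0.12,-0.114],"turn":[0,0,0],"claw":0}]'
python3 -m pendant '[{"dp":[0,0,-0.001],"turn":[0,0,0],"claw":0},{"dp":[0,0,-0.002],"turn":[0,0,0],"claw":0},{"dp":[0,0,-0.002],"turn":[0,0,0],"claw":0}]'
python3 -m pendant '[{"dp":[0,0,-0.001],"turn":[0,0,0],"claw":0},{"dp":[0,0,-0.002],"turn":[0,0,0],"claw":0},{"dp":[0,0,-0.002],"turn":[0,0,0],"claw":0}]'
```

```text
t: 13.6
ee_pos: [630.4, 129.4, 129.2]
orientation: [2.542, 1.846, 0.001]
ft_force: [0.4, 0.2, 0.5]
width: 0.4
t: 13.9
ee_pos: [630.4, 129.0, 127.6]
orientation: [2.542, 1.845, 0.002]
ft_force: [-0.1, 0.3, 0.2]
width: 0.5
t: 14.2
ee_pos: [630.4, 129.1, 125.9]
orientation: [2.542, 1.845, 0.002]
ft_force: [-2.4, -0.6, 7.2]
width: 0.4
```

Contact comes only at z≈126, exactly the fully-down ball top (117+9). One firmer press, then leave.

```bash
python3 -m pendant '[{"dp":[0,0,-0.001],"turn":[0,0,0],"claw":0},{"dp":[0,0,-0.003],"turn":[0,0,0],"claw":0},{"dp":[0,0,-0.004],"turn":[0,0,0],"claw":0},{"dp":[0,0,-0.004],"turn":[0,0,0],"claw":0}]'
python3 -m pendant '[{"dp":[0,0,0.005],"turn":[0,0,0],"claw":0},{"dp":[0,0,0.02],"turn":[0,0,0],"claw":0},{"dp":[0,0,0.06],"turn":[0,0,0],"claw":0},{"dp":[-0.01,-0.03,0.1],"turn":[0,0,0],"claw":0},{"dp":[-0.025,-0.075,0.12],"turn":[0,0,0],"claw":0},{"dp":[-0.04,-0.12,0.12],"turn":[0,0,0],"claw":0},{"dp":[-0.04,-0.12,0.12],"turn":[0,0,0],"claw":0},{"dp":[-0.04,-0.12,0.12],"turn":[0,0,0],"claw":0}]'
python3 - <<'E'
from h import *
im=imaging.get_image("wrist"); cv2.imwrite("pics/w13.png",im["pixels"])
cv2.imwrite("pics/sc13.png",imaging.get_image("scene")["pixels"])
E
```

```text
t: 14.6
ee_pos: [630.9, 129.3, 124.6]
orientation: [2.542, 1.845, 0.004]
ft_force: [-8.6, -1.3, 27.2]
width: 0.6
t: 15.4
ee_pos: [589.8, 8.2, 241.5]
orientation: [2.544, 1.842, 0.001]
ft_force: [-0.1, 0.0, -0.5]
width: 0.2
```

View pics/w13.png

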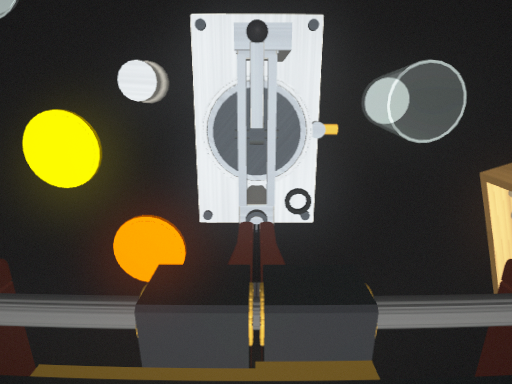

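View pics/sc13.png

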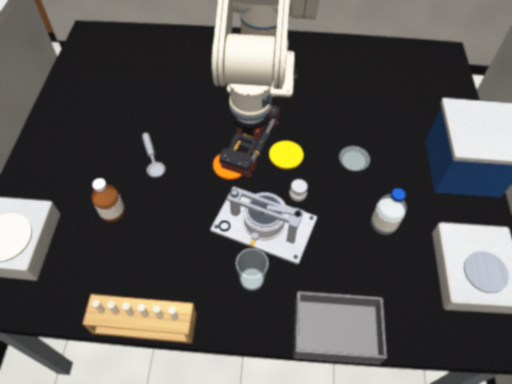

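The strap is in the catch at wrist (263,37). The lever is down with its ball at (257,31), the lid is seated at (257,130), and the bystanders are where they began. The gripper is clear, so I'll hand in.

```bash
python3 - <<'E'
from workcell import ctrl
print(ctrl.close_job(), ctrl.get_obs()["t"])
E
```

```text
the job is handed in; nothing more can be done
the job is handed in; nothing more can be done
```

The canister is clamped shut. I pushed the strap round into its catch with the closed fingers, then pushed the cam lever over and fully down, and handed the job in at about 15.5 s with the gripper clear.

- **Strap:** it came to a hard stop, with the tool holding still while the force rose to about 18 N. The image puts it at angle 0 within about a pixel.
- **Lever:** I pressed it down twice. On the second press the finger met the ball only at z ≈ 126 mm, the height expected when fully down. I then pressed to about 27 N.
- **One disagreement:** before the second press, the wrist picture put the lever at about 1.63 and the side picture nearer 1.7. The difference is within the roughly 2 mm camera error, and the contact height supports fully down (1.7).
- **Surroundings:** in the last pictures the lid looks seated and the loose things are where they started. I judged this by eye, not by measuring.

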